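# Shim the rocking bench scale

## Task

The bench scale rocks because one of its feet has lost its rubber boot and hangs clear of the table. With the fingertips, push the wooden wedge, thin edge first, in under that short foot until it is snug and the scale no longer rocks but still stands level; then press down on the corner lug right above that foot to check that it stays still, and take the hand away. Slide the wedge along the table and do not pick it up, do not lift the scale or push it along, and leave the syrup bottle, the tub and the spoon alone.

Things in the scene. Friction and masses are not known exactly. Their poses are not given: they have to be found in the camera images.
- scale: Loose bench scale, 2.4 kg: white chassis 190 x 190 mm, underside 28 and top 44 mm up; steel platter 165 mm square, top at 58 mm; grey indicator (to 105 mm) on its +x side. A 48 mm round lug at each corner, 100 mm from the middle in x and y, carries a foot. It stands level on three rubber domes; a few N on the short corner tip it. Origin: on the table under the middle, z up.
- short_foot (a point): Lowest point of the short foot, at the scale's (-x, -y) corner: a bare steel dome of 20 mm diameter on a 12 mm stem under the lug, its bottom 9 mm above the table while the scale is level. Nothing else there is lower than 28 mm. Axes as scale.
- short_lug (a point): Middle of the flat top of the white lug above the short foot (48 mm diameter, 44 mm above the table): the place to press. The platter's corner, 35 mm away, stands 14 mm higher. Axes as scale.
- wedge: Loose dark wooden wedge, 50 g, flat on the table: 100 mm along its x, 60 mm wide in y. Its height falls evenly from 18 mm at the heel (-x) over 10 mm at the middle to 2 mm at the thin edge (+x). Origin: middle of the underside. Starts with its thin edge roughly towards the short foot, 75 to 105 mm short, up to 25 mm to one side, turned up to 0.25 rad. Friction holds it in once snug.
- wedge_seat (a point): Point on the wedge's slope, 9 mm up, 6 mm ahead (+x) of its middle: it first bears on the short foot when this point reaches the foot. The push then grows from under 1 N to several newtons. Pushed much further (15 mm or more) it starts to lift the scale out of level or to shove it along. Axes as wedge.
- wedge_heel (a point): Middle of the wedge's upright heel face (18 mm high, 60 mm wide), 9 mm above the table: the face to push. Axes as wedge.
- syrup: Bystander: amber bottle of 64 mm diameter, 160 mm high. Origin: middle of its underside.
- tub: Bystander: white round jar of 90 mm diameter, 60 mm high. Origin: middle of its underside.
- spoon: Bystander: steel spoon with a wooden handle, about 200 mm long, lying flat. Origin: under its middle, its length along x.
Mind the look-alikes: they are no part of the job. Several things look just like the wedge: the one meant starts farthest from the robot's base.

How it is judged:
By the outcome, as a careful person would: the job done as asked, in the order asked, and still so for the second after the job is handed in, with the robot touching nothing.
It also fails if it takes over 61 s, if anything falls off the work surface, if the arm or the gripper's body presses on something with over 40 N, if the wrist force passes 120 N, or if a joint passes its speed limit or range.

## Robot

A 7-joint arm with a two-finger parallel gripper is mounted at the origin on the work surface. World frame = base frame: x ahead of the robot, y to its left, z up, the work surface at z = 0. Lengths are in m, angles in rad, forces in N, time in s.
With the tool pointing down it reaches from about 0.425 to 0.95 m from the base axis. Payload 4.7 kg.
Tool frame: the origin (TCP) lies at the centre of the arm's flange, where the gripper is bolted on; the fingertips stand 182 mm ahead of it and the grasp point (between the pads) lies 164 mm ahead of it; z points along the fingers, y is the line along which they close (so a half turn about z gives the same grasp; the last joint's range is limited). The gripper opens to 87 mm and grips with 3 to 60 N. Pads are 19 mm wide; open, the fingers measure 117 mm over their backs; the gripper's body (75 mm by 190 mm) begins 51 mm behind the grasp point.
Start: joints at [-1.171, 0.469, -0.049, 1.532, 0.024, 1.141, -0.082], TCP at [0.281, 0.614, 0.405] pointing down, gripper open.
Joint ranges: [-2.59, 2.59], [-0.33, 1.99], [-1.39, 1.29], [0.1, 2.45], [-1.04, 4.18], [0.21, 1.99], [-2.66, 2.66]. Speed limits (rad/s): [2.57, 2.57, 3.14, 3.14, 3.14, 3.14, 3.14].

## Interface

Orientations are given as a unit quaternion [x, y, z, w].
In Python, from rig import status, viewer, order, nets gives the robot as it stands.
- The arm moves only by the tool carry_out, never from a script. Its argument "steps" is text: rows parted by semicolons, each of 6 numbers parted by spaces: the shift along the tool's x, y, z in units of 30 cm (1.0 is 30 cm), then the turn, a rotation vector about the tool's x, y, z in units of 90 degrees (1.0 is 90 degrees). A call has exactly 8 rows; each row is the pose to reach, as a shift and turn from the pose commanded when the call began, along the tool's axes at that moment; what a row does not reach only later rows make up. A row lasts 1/10 s, in which the tool goes at most 50 mm and 8.59 degrees, less where a joint would pass 70% of its speed; a pose out of reach is approached as far as the arm can. A call with a number of a shift or a turn outside -1 to 1 is refused whole. A call with a gripper value outside its range is refused whole. "claw" is the opening, from -1 (shut) to 1 (fully open), so that 0 is half open, set as the call begins (left out, the last holds). The fingers move at their own pace and stop on an object; the grip force is fixed at half the most. Time passes only in rows, so rows that repeat a pose let the fingers close, or fill a call up. It gives the time, the measured TCP pose, the force, the opening and the grip force at its end, in the units of the state.
- status.get_state(): the state, without advancing time (a new reading comes with each control period).
- viewer.capture(name): name is "scene" or "top" or "wrist"; returns a dict with "frame" (384x512x3 uint8, blue, green, red), "intrinsics" (3x3 intrinsics, pixels), "rvec" (rotation vector, rad) and "tvec" (3), from world to camera coordinates, as OpenCV has them. Camera axes: x right, y down, z forward; pixel columns grow to the right and rows downward; lengths in m; the calibration is good to about 2 mm. A picture is of the moment at which its call begins. There is no depth.
- order.finish_job(): hands the job in; it is judged then, once.
Trained networks look in a picture, given as the dict that the camera call returned (one of the last four; its "shot" number tells which), for a name from the list of things; names that differ only in an ending like _2 or _b are one class to them, and where a whole thing is asked for, a point or a joint stands for the part that bears it (a point fixed in the world has none). Each returns a list of dicts, best first, with "score" (0 to 1); they miss things now and then, are a little off and sometimes report something else, mostly with a low value. They report only what shows in the picture. A call takes as long as a camera call. They do not tell look-alikes from the thing itself.
- nets.regions_of(name, picture): "region" (384x512 bool, what is visible of it) and "extent" ([left, top, width, height] in pixels, round what is visible of it).
The state is a dict: "clock": time; "joint_positions": joint angles; "qvel": joint speeds; "tau": joint torques, N m; "eef_pos": TCP position; "ee_rot": TCP orientation; "force": force on the tool from outside, world axes, zero at the start; "moment": the same for the moment, N m; "grip_width": opening from 0.0 (shut) to 1.0 (fully open); "grasp_force": force on a finger pad.
Only numpy, scipy, OpenCV 4.12 (cv2) and the standard library are available. Lean on these libraries where they do the work, as an engineer would, in place of code of your own. Each camera call takes 0.05 s, during which the arm holds its last target. There are 200 camera calls.

## Working session

There is one attempt and no reset: what is moved stays moved. The work goes in short steps, Python scripts to look and compute and a tool call to move; the robot and the scene stay as the last step left them, time stands still between calls to the robot, and variables do not carry over. Pictures are saved under pics/ and viewed, at most 10 in all, crops included, and the job is handed in when it is done.

Besides the shell and the picture viewer there is one more tool, called after "Request:" as name(argument=value, ...), one argument or row to a line, values as JSON. carry_out: Moves the arm, as the interface text tells. Its arguments: {"type":"object","properties":{"steps":{"type":"string"},"claw":{"type":"number"}},"required":["steps"]}

```bash
ls; mkdir -p pics
python3 - <<'E'
from rig import status, viewer, order, nets
import cv2,numpy as np,pickle
s=status.get_state(); print({k:np.round(v,3) for k,v in s.items()})
ims=[]
for n in("scene","top"):
    p=viewer.capture(n); ims.append(p["frame"]); pickle.dump(p,open(n+".pkl","wb"))
    print(n,-cv2.Rodrigues(p["rvec"])[0].T@np.ravel(p["tvec"]))
    for t in("scale","short_foot","wedge","syrup","tub","spoon"):
        for r in nets.regions_of(t,p): print(t,r["extent"],round(r["score"],2))
cv2.imwrite("pics/a.png",cv2.resize(ims[0],(768,576)));cv2.imwrite("pics/b.png",cv2.resize(ims[1],(768,576)))
E
```

```text
pics
{'clock': np.float64(0.0), 'joint_positions': array([-1.171,  0.469, -0.049,  1.534,  0.024,  1.141, -0.082]), 'qvel': array([ 0.001,  0.001,  0.001, -0.001, -0.002, -0.002,  0.001]), 'tau': array([ 1.0000e-03, -5.0799e+01, -8.0000e-02, -2.3615e+01, -6.1000e-02,
        3.8000e-02,  0.0000e+00]), 'eef_pos': array([0.281, 0.614, 0.404]), 'ee_rot': array([ 0.213,  0.977, -0.001, -0.   ]), 'force': array([ 0.066,  0.196, -0.71 ]), 'moment': array([-0.013, -0.012, -0.028]), 'grasp_force': np.float64(0.0), 'grip_width': np.float64(0.999)}
scene [ 1.15907113 -0.73641021  0.64477556]
scale [288.6, 153.2, 128.8, 73.0] 0.62
short_foot [253.2, 216.5, 38.1, 28.2] 0.32
wedge [169.7, 227.2, 48.8, 14.9] 0.97
wedge [225.3, 181.9, 28.5, 25.0] 0.95
wedge [251.6, 215.8, 38.8, 33.2] 0.64
syrup [88.7, 203.7, 43.6, 78.8] 0.75
tub [167.2, 267.0, 50.7, 58.5] 0.79
spoon [275.4, 133.7, 36.9, 30.7] 0.78
top [ 0.44588051 -0.06037713  1.1432461 ]
scale [116.0, 82.0, 106.5, 119.5] 0.58
short_foot [114.7, 83.2, 109.5, 119.1] 0.68
wedge [217.5, 217.3, 42.9, 36.2] 0.84
wedge [292.6, 196.9, 44.6, 48.2] 0.8
wedge [242.2, 152.3, 42.7, 36.9] 0.73
syrup [374.0, 221.6, 39.5, 29.4] 0.82
syrup [115.4, 83.0, 109.9, 117.5] 0.58
tub [352.8, 143.7, 36.3, 34.6] 0.86
spoon [97.8, 217.0, 43.8, 70.0] 0.87
```

View pics/a.png

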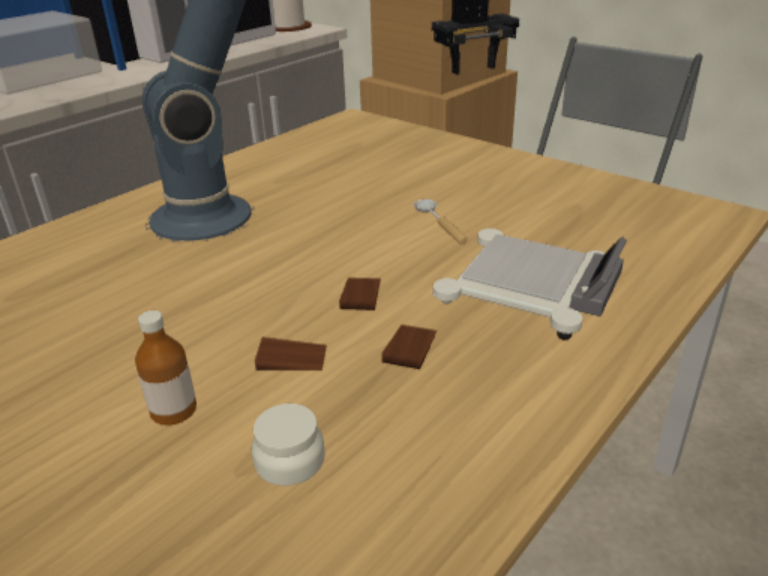

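View pics/b.png

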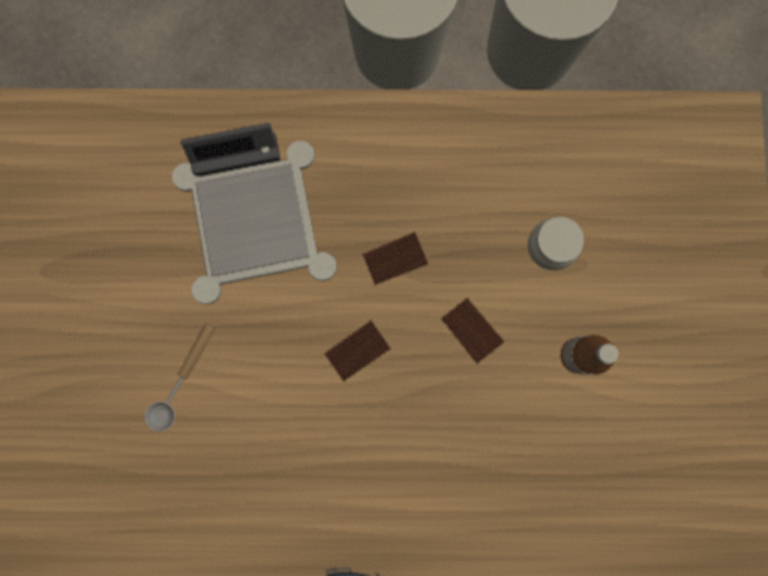

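Three look-alike wedges in the top view, at 768x576 pixels: (395,258), (357,350) and (472,330). The base is at the bottom, so the farthest is (395,258), to the right of the scale's lower-right lug at (322,266). That lug is the (-x,-y) corner, because the indicator (+x) is at the top. Next I'll fit poses and check the choice in a crop.

```bash
cat > h.py <<'E'
import cv2,numpy as np
from scipy.optimize import minimize
def proj(p,X): return cv2.projectPoints(np.float64(X).reshape(-1,1,3),p["rvec"],p["tvec"],p["intrinsics"],None)[0][:,0]
def unproj(p,uv,z):
    R=cv2.Rodrigues(p["rvec"])[0];c=-R.T@np.ravel(p["tvec"])
    d=R.T@np.linalg.inv(p["intrinsics"])@[uv[0],uv[1],1.]
    return c+d*(z-c[2])/d[2]
W=np.array([[sx*.05,sy*.03,z] for sx in(-1,1) for sy in(-1,1) for z in(0,.018 if sx<0 else .002)])
def place(X,q):
    c,s=np.cos(q[2]),np.sin(q[2]); return X@np.array([[c,s,0],[-s,c,0],[0,0,1]])+[q[0],q[1],0]
def dark(p,q,r=45):
    u=proj(p,[[q[0],q[1],.005]])[0]
    f=p["frame"].astype(int); m=(f[...,2]<105)&(f[...,1]<60)
    m=m.astype(np.uint8); yy,xx=np.mgrid[:384,:512]; m[np.hypot(xx-u[0],yy-u[1])>r]=0
    n,l,st,_=cv2.connectedComponentsWithStats(m); 
    return (l==1+np.argmax(st[1:,4])).astype(np.uint8) if n>1 else m
def sil(p,q):
    m=np.zeros((384*4,512*4),np.uint8); h=cv2.convexHull(np.float32((proj(p,place(W,q))+.5)*4-.5)).round().astype(np.int32)
    cv2.fillConvexPoly(m,h,255); return cv2.resize(m,(512,384),interpolation=cv2.INTER_AREA)/255.
def fit(ps,q0,masks):
    f=lambda v:sum(np.abs(sil(p,v/[100,100,10])-m).sum()/m.sum() for p,m in zip(ps,masks))
    b=None
    for d in(-.15,0,.15):
        r=minimize(f,np.array([q0[0],q0[1],q0[2]+d])*[100,100,10],method="Nelder-Mead",options=dict(initial_simplex=None,xatol=.01))
        if b is None or r.fun<b.fun:b=r
    return b.x/[100,100,10],b.fun
E
python3 - <<'E'
import pickle
from h import *
s,t=[pickle.load(open(n+".pkl","rb")) for n in("scene","top")]
# lugs
L=[unproj(t,np.array(u)/1.5,.044)[:2] for u in((322,266),(206,290),(183,176),(300,154))]  # -x-y,-x+y,+x+y,+x-y
print("lugs",np.round(L,4)); 
c=np.mean(L,0);A=np.array(L)-c;M=np.array([[-.1,-.1],[-.1,.1],[.1,.1],[.1,-.1]])
yaw=np.arctan2((M[:,0]*A[:,1]-M[:,1]*A[:,0]).sum(),(M*A).sum())
R=np.array([[np.cos(yaw),-np.sin(yaw)],[np.sin(yaw),np.cos(yaw)]]);foot=c+R@[-.1,-.1]
print("scale",c,yaw,"foot",foot,"res",np.round(L-(c+M@R.T),4))
print("foot/lug in scene px",proj(s,[[*foot,.009],[*foot,.044]]))
for u in((395,258),(357,350),(472,330)):
    g=unproj(t,np.array(u)/1.5,.01); print("wedge",g[:2],np.hypot(*g[:2]))
g=unproj(t,np.array((395,258))/1.5,.01); y0=np.arctan2(foot[1]-g[1],foot[0]-g[0])
ms=[dark(t,g),dark(s,g)]
print("mask px",[m.sum() for m in ms])
for nm,ps,mm in(("both",[t,s],ms),("top",[t],ms[:1]),("scene",[s],ms[1:])):
    q,e=fit(ps,[g[0],g[1],y0],mm); print(nm,q,e)
    if nm=="both":Q=q
f=s["frame"].copy()
im=cv2.resize(f[170:270,220:390],None,fx=4.5,fy=4.5,interpolation=cv2.INTER_CUBIC)
P=lambda X:[tuple(int(v) for v in (a+.5-[220,170])*4.5) for a in proj(s,X)]
for a in P(place(W,Q)): cv2.circle(im,a,3,(0,255,0),-1)
for a in P([[*foot,.009],[*foot,.044]]+[[*l,.044] for l in L]): cv2.circle(im,a,3,(0,0,255),-1)
cv2.imwrite("pics/c.png",im)
d=foot-Q[:2];cs,sn=np.cos(Q[2]),np.sin(Q[2]);print("foot in wedge frame",cs*d[0]+sn*d[1],-sn*d[0]+cs*d[1])
E
```

```text
lugs [[0.6161 0.0441]
 [0.5751 0.2387]
 [0.772  0.2841]
 [0.8114 0.0842]]
scale [0.69365523 0.16279097] 0.2079164265978591 foot [0.61645109 0.04430249] res [[-0.0003 -0.0002]
 [-0.0001 -0.0013]
 [ 0.0011  0.0028]
 [-0.0008 -0.0014]]
foot/lug in scene px [[297.11360795 200.90015938]
 [297.42257491 189.20090322]]
wedge [ 0.63567765 -0.0800093 ] 0.6406930321461248
wedge [ 0.47536486 -0.014432  ] 0.4755838905248035
wedge [ 0.50981924 -0.21297462] 0.5525159288444874
mask px [np.uint64(821), np.uint64(684)]
both [ 0.63684956 -0.07961499  1.97194223] 0.19802222532280644
top [ 0.63642815 -0.07908067  1.96674855] 0.09594707554154427
scene [ 0.63806691 -0.08044268  1.97011276] 0.09361311776172457
foot in wedge frame 0.12204525107942077 -0.02960737009562109
```

View pics/c.png

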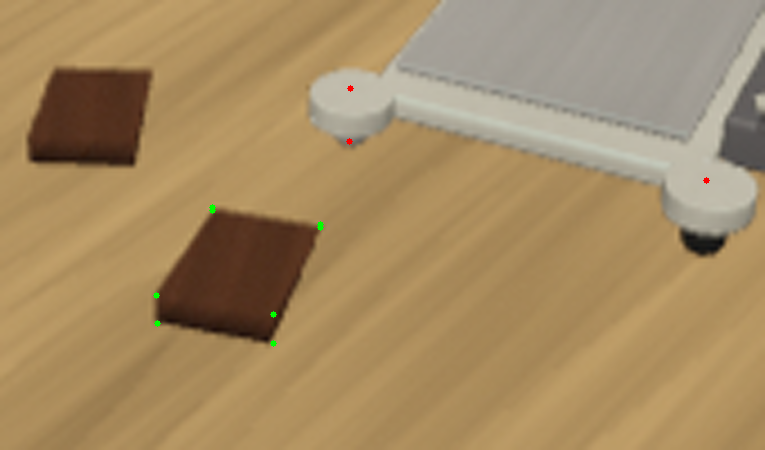

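Farthest one is confirmed: its heel faces the camera at crop (215,320) and its thin edge points toward the short foot at (350,142). The fit overlays it well. The foot lies at (0.122, -0.030) in the wedge frame. I'll push with two slightly parted fingertips on the heel and steer along an arc.

```bash
cat >> h.py <<'E'
from scipy.spatial.transform import Rotation as Ro
def down(yaw): # tool x at world angle yaw, z down
    return Ro.from_euler("z",yaw)*Ro.from_euler("x",np.pi)
def rel(p0,R0,p,yaw):
    return np.round(np.r_[R0.inv().apply(np.array(p)-p0)/.3,(R0.inv()*down(yaw)).as_rotvec()/(np.pi/2)],3)
E
python3 - <<'E'
from h import *
from rig import status
s=status.get_state();R=Ro.from_quat(s["ee_rot"])
print(rel(s["eef_pos"],R,[.670,-.157,.30],1.97)); print(rel(s["eef_pos"],R,[.475,.228,.36],2.3))
E
```

```text
[-2.249 -1.797  0.349  0.    -0.     0.473]
[-1.124 -0.9    0.149  0.    -0.     0.263]
```

Request:
carry_out(
  steps="-0.13 -0.1 0.02 0 0 0.03;-0.26 -0.2 0.03 0 0 0.06;-0.39 -0.3 0.05 0 0 0.09;-0.52 -0.4 0.07 0 0 0.12;-0.65 -0.5 0.09 0 0 0.15;-0.78 -0.6 0.11 0 0 0.18;-0.9 -0.7 0.12 0 0 0.21;-1 -0.8 0.13 0 0 0.24",
  claw=-0.45,
)

```text
clock: 1.5
eef_pos: [0.4548, 0.2685, 0.3659]
ee_rot: [0.394, 0.919, 0.0, 0.0]
force: [0.9, 0.9, 0.6]
grip_width: 0.356
grasp_force: 0.0
```

Run:
```python
from h import *
from rig import status
s=status.get_state();R=Ro.from_quat(s["ee_rot"]);print(s["eef_pos"],s["clock"])
print(rel(s["eef_pos"],R,[.670,-.157,.30],1.97))
```

```text
[0.45476094 0.26853322 0.36589038] 1.5
[-1.522e+00 -4.600e-01  2.200e-01  1.000e-03  0.000e+00  2.310e-01]
```

Request:
carry_out(
  steps="-0.14 -0.05 0.02 0 0 0.03;-0.28 -0.09 0.04 0 0 0.06;-0.42 -0.13 0.06 0 0 0.09;-0.56 -0.17 0.08 0 0 0.12;-0.7 -0.21 0.1 0 0 0.15;-0.84 -0.25 0.12 0 0 0.18;-0.95 -0.29 0.14 0 0 0.21;-1 -0.31 0.16 0 0 0.23",
)

```text
clock: 2.3
eef_pos: [0.5953, -0.0138, 0.3178]
ee_rot: [0.554, 0.833, -0.0, 0.001]
force: [-0.4, 0.5, -0.7]
grip_width: 0.275
grasp_force: 0.0
```

Run:
```python
from h import *
from rig import status
s=status.get_state();R=Ro.from_quat(s["ee_rot"]);print(s["eef_pos"],s["clock"])
print(rel(s["eef_pos"],R,[.670,-.157,.30],1.97)) 
print(rel(s["eef_pos"],R,[.670,-.157,.23],1.97))
```

```text
[ 0.59526065 -0.01375406  0.31779256] 2.3
[-0.537  0.045  0.06   0.     0.001 -0.001]
[-0.536  0.045  0.294  0.     0.001 -0.001]
```

Request:
carry_out(
  steps="-0.13 0.01 0.02 0 0 0;-0.26 0.02 0.04 0 0 0;-0.39 0.03 0.06 0 0 0;-0.5 0.04 0.06 0 0 0;-0.54 0.045 0.12 0 0 0;-0.54 0.045 0.22 0 0 0;-0.54 0.045 0.29 0 0 0;-0.54 0.045 0.29 0 0 0",
)

```text
clock: 3.1
eef_pos: [0.6692, -0.1517, 0.227]
ee_rot: [0.55, 0.835, -0.001, -0.004]
force: [0.3, 0.8, 0.2]
grip_width: 0.271
grasp_force: 0.0
```

```bash
cat > look.py <<'E'
import sys
from h import *
from rig import status,viewer
foot=np.array([.6165,.0443])
def look(q0,view=None):
    ps=[viewer.capture("top"),viewer.capture("scene")]
    ms=[dark(p,q0) for p in ps]
    print("mask",[int(m.sum()) for m in ms])
    for nm,i in(("top",[0]),("scene",[1]),("both",[0,1])):
        q,e=fit([ps[k] for k in i],q0,[ms[k] for k in i]); 
        d=foot-q[:2];cs,sn=np.cos(q[2]),np.sin(q[2])
        print(nm,np.round(q,4),round(e,3),"foot in wedge mm",np.round([1e3*(cs*d[0]+sn*d[1]),1e3*(-sn*d[0]+cs*d[1])],1))
    s=status.get_state();R=Ro.from_quat(s["ee_rot"]);x=R.as_matrix()[:,0]
    print("tcp",np.round(s["eef_pos"],4),"yaw",round(np.arctan2(x[1],x[0]),4),"F",np.round(s["force"],2),s["clock"],s["grip_width"])
    if view:
        cv2.imwrite(view,np.hstack([cv2.resize(ps[0]["frame"][60:260,100:320],None,fx=1.7,fy=1.7),cv2.resize(ps[1]["frame"][110:310,180:400],None,fx=1.7,fy=1.7)]))
    return q,s,R,ps
E
python3 - <<'E'
from look import *
q,s,R,ps=look([.6368,-.0796,1.97],"pics/d.png")
print(rel(s["eef_pos"],R,[.6698,-.1574,.188],1.971))
E
```

```text
mask [1576, 2148]
top [ 0.6354 -0.0796  2.2186] 0.603 foot in wedge mm [110.2 -59.7]
scene [ 0.6349 -0.0781  1.9362] 0.701 foot in wedge mm [120.9 -26.5]
both [ 0.635  -0.0806  2.0302] 1.329 foot in wedge mm [120.2 -38.8]
tcp [ 0.6706 -0.1526  0.2308] yaw 1.9756 F [ 0.35 -0.16  0.23] 3.2 0.2725241859326712
[-0.014 -0.009  0.143 -0.    -0.     0.003]
```

View pics/d.png

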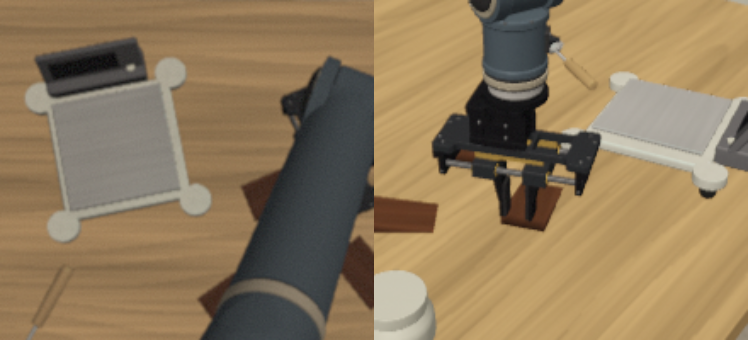

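Run:
```python
from h import *
from rig import status
s=status.get_state();R0=Ro.from_quat(s["ee_rot"]);p0=s["eef_pos"]
q=np.array([.6366,-.0795,1.97]);d=np.array([np.cos(q[2]),np.sin(q[2])]);n=np.array([-d[1],d[0]])
h=q[:2]-.05*d
pc=np.r_[h-.0225*d,.188]
print("down",rel(p0,R0,pc,q[2]))
pc=np.r_[h-.0105*d,.188]
print("near",rel(p0,R0,pc,q[2]))
C=h-.456*n; R1=down(q[2]); pc=np.r_[h-.0225*d,.188]
for a in np.arange(0,.131,.01):
    ph=-a/.456; rot=Ro.from_euler("z",ph); v=rot.apply(np.r_[h-.0095*d-C,0])[:2]+C
    print("arc",round(a,3),rel(pc,R1,np.r_[v,.188],q[2]+ph))
```

```text
down [ 0.027 -0.01   0.143 -0.    -0.     0.004]
near [ 0.067 -0.009  0.143 -0.    -0.     0.004]
arc 0.0 [0.043 0.    0.    0.    0.    0.   ]
arc 0.01 [ 0.077 -0.    -0.     0.    -0.     0.014]
arc 0.02 [ 0.11   0.     0.    -0.    -0.     0.028]
arc 0.03 [ 0.143  0.001  0.     0.    -0.     0.042]
arc 0.04 [ 0.177  0.003  0.     0.    -0.     0.056]
arc 0.05 [ 0.21   0.006  0.    -0.    -0.     0.07 ]
arc 0.06 [ 0.243  0.009  0.     0.    -0.     0.084]
arc 0.07 [ 0.276  0.013  0.     0.    -0.     0.098]
arc 0.08 [ 0.309  0.018  0.     0.    -0.     0.112]
arc 0.09 [ 0.342  0.023  0.     0.    -0.     0.126]
arc 0.1 [ 0.375  0.03   0.     0.    -0.     0.14 ]
arc 0.11 [ 0.407  0.036  0.     0.    -0.     0.154]
arc 0.12 [ 0.44   0.044  0.     0.    -0.     0.168]
arc 0.13 [ 0.472  0.052  0.     0.    -0.     0.181]
```

Request:
carry_out(
  steps="0 -0.005 0.03 0 0 0;0 -0.01 0.06 0 0 0;0 -0.01 0.09 0 0 0;0 -0.01 0.12 0 0 0;0 -0.01 0.143 0 0 0.004;0 -0.01 0.143 0 0 0.004;0.015 -0.01 0.143 0 0 0.004;0.027 -0.01 0.143 0 0 0.004",
)

```text
clock: 4.0
eef_pos: [0.6646, -0.147, 0.1881]
ee_rot: [0.554, 0.833, 0.0, 0.0]
force: [0.9, 0.5, -0.1]
grip_width: 0.271
grasp_force: 0.0
```

Request:
carry_out(
  steps="0.02 0 0 0 0 0;0.04 0 0 0 0 0;0.06 0 0 0 0 0.007;0.077 0 0 0 0 0.014;0.093 0 0 0 0 0.021;0.11 0 0 0 0 0.028;0.125 0 0 0 0 0.035;0.125 0 0 0 0 0.035",
)

```text
clock: 4.8
eef_pos: [0.6498, -0.1117, 0.1877]
ee_rot: [0.576, 0.817, 0.0, -0.0]
force: [-0.7, -0.3, 0.6]
grip_width: 0.279
grasp_force: 0.0
```

```bash
sed -i 's/m=(f\[...,2\]<105)&(f\[...,1\]<60)/m=(f[...,2]<110)\&(f[...,1]<65)\&(f[...,2]>1.5*f[...,0]+6)/' h.py
python3 - <<'E'
from look import *
q,s,R,ps=look([.630,-.060,1.92])
w=viewer.capture("wrist"); im=w["frame"].copy()
for a in proj(w,place(W,q)): cv2.circle(im,tuple(int(v) for v in a),2,(0,255,0),-1)
for a in proj(w,[[*foot,.009],[*foot,.044]]): cv2.circle(im,tuple(int(v) for v in a),2,(0,0,255),-1)
f=ps[1]["frame"][150:278,200:371].copy()
cv2.imwrite("pics/e.png",np.hstack([im,cv2.resize(f,(288,384))]))
E
```

```text
mask [84, 129]
top [ 0.6373 -0.0462  2.0157] 9.646 foot in wedge mm [ 90.7 -20.2]
scene [ 0.6143 -0.0598  2.2172] 4.164 foot in wedge mm [ 81.7 -64.5]
both [ 0.6304 -0.0521  2.0247] 14.144 foot in wedge mm [ 92.8 -29.8]
tcp [ 0.6499 -0.1125  0.1877] yaw 1.9135 F [ 0.72 -0.85 -0.28] 4.9 0.27418886373836193
```

View pics/e.png

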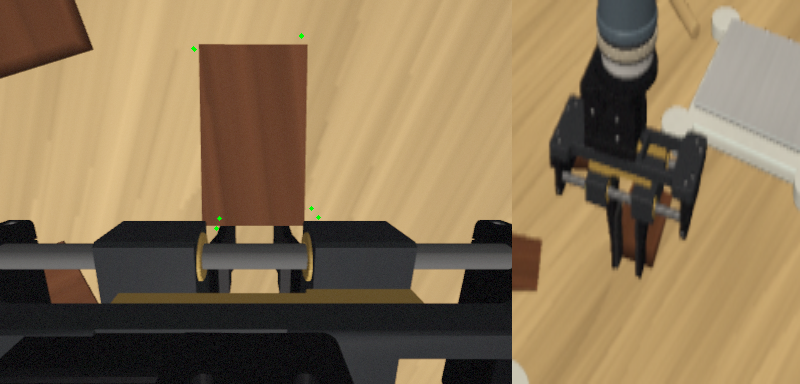

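Wrist view: the wedge lies square against the fingers, with its thin edge at row 44, columns 199–307. That is a precise measure, so I'll use the wrist camera from here.

```bash
cat > wl.py <<'E'
from h import *
from rig import status,viewer
foot=np.array([.6165,.0443])
def wl(save=None):
    w=viewer.capture("wrist");f=w["frame"].astype(int)
    m=((f[...,2]<140)&(f[...,1]<90)&(f[...,2]>1.4*f[...,0]+6)&(f[...,2]>30)).astype(np.uint8);m[218:]=0
    m=cv2.morphologyEx(m,cv2.MORPH_OPEN,np.ones((5,5)))
    n,l,st,_=cv2.connectedComponentsWithStats(m)
    k=l[190,254] or 1+np.argmax(st[1:,4]); m=l==k
    ys,xs=np.nonzero(m);t=ys.min()
    rows=np.arange(t+12,205);L=np.array([np.nonzero(m[r])[0].min() for r in rows]);Rr=np.array([np.nonzero(m[r])[0].max()+1 for r in rows])
    cols=np.arange(int(L[0])+10,int(Rr[0])-10);T=np.array([np.nonzero(m[:,c])[0].min() for c in cols])
    a=np.polyfit(rows,L,1);b=np.polyfit(rows,Rr,1);c=np.polyfit(cols,T,1)
    def X(e): # col=e0*row+e1 ; row=c0*col+c1
        col=(e[0]*c[1]+e[1])/(1-e[0]*c[0]);return np.array([col,c[0]*col+c[1]])-.5
    A,B=[unproj(w,X(e),.002)[:2] for e in(a,b)]
    mid=(A+B)/2;v=A-B;v/=np.linalg.norm(v);yaw=np.arctan2(v[1],v[0])-np.pi/2
    # left in image: choose yaw along tool x
    s=status.get_state();R=Ro.from_quat(s["ee_rot"]);x=R.as_matrix()[:,0]
    if np.cos(yaw-np.arctan2(x[1],x[0]))<0:yaw+=np.pi
    d=np.array([np.cos(yaw),np.sin(yaw)]);q=np.r_[mid-.05*d,np.mod(yaw,2*np.pi)]
    e=foot-q[:2];t_=s["eef_pos"][:2]-q[:2];loc=lambda e:np.round(1e3*np.array([d@e,d[0]*e[1]-d[1]*e[0]]),1)
    print("width",np.linalg.norm(A-B),"wedge",np.round(q,4),"foot in wedge mm",loc(e),"tip in wedge",loc(t_))
    print("tcp",np.round(s["eef_pos"],4),"yaw",np.arctan2(x[1],x[0]).round(4),"F",np.round(s["force"],2),"F along push",round(float(s["force"][:2]@d),2),round(float(s["clock"]),2))
    if save: 
        im=w["frame"].copy()
        for u in proj(w,[[*A,.002],[*B,.002],[*foot,.009],[*foot,.044]]): cv2.circle(im,tuple(int(z) for z in u),2,(0,0,255),-1)
        cv2.imwrite(save,im)
    return q,s,R,w
def arc(q,s,R,tip=None,step=.01,N=14):
    d=np.array([np.cos(q[2]),np.sin(q[2])]);n=np.array([-d[1],d[0]]);h=q[:2]-.05*d
    fx,fy=d@(foot-h),n@(foot-h); fin=.056
    k=-2*fy/(fx*fx+fy*fy-fin**2) # COR at (0,-1/k)
    r=1/k;C=h-r*n
    tot=r*(np.arctan2(fx,fy+r)-np.arctan2(fin,r)) if r>0 else -r*(np.arctan2(fx,-fy-r)-np.arctan2(fin,-r))
    print("r",r,"arc to first bearing",tot)
    p0=s["eef_pos"][:2]; x=R.as_matrix()[:,0]; y0=np.arctan2(x[1],x[0])
    for a in np.arange(step,step*N+1e-6,step):
        ph=-a/r;v=Ro.from_euler("z",ph).apply(np.r_[p0-C,0])[:2]+C
        print(round(a,3),rel(s["eef_pos"],R,np.r_[v,.188],y0+ph)[[0,1,2,5]])
E
python3 - <<'E'
from wl import *
q,s,R,w=wl(); arc(q,s,R)
E
```

```text
width 0.05924793162003717 wedge [ 0.6284 -0.0542  1.912 ] foot in wedge mm [ 96.8 -21.8] tip in wedge [-62.6  -0.7]
tcp [ 0.65   -0.1129  0.1878] yaw 1.913 F [ 0.52 -0.69  0.44] F along push -0.82 5.0
r 0.43344459714901107 arc to first bearing 0.09276307962634771
0.01 [ 0.033 -0.001 -0.001  0.015]
0.02 [ 0.067 -0.    -0.001  0.029]
0.03 [ 0.1    0.001 -0.001  0.044]
0.04 [ 0.133  0.002 -0.001  0.059]
0.05 [ 0.166  0.005 -0.001  0.073]
0.06 [ 0.199  0.008 -0.001  0.088]
0.07 [ 0.232  0.012 -0.001  0.103]
0.08 [ 0.265  0.017 -0.001  0.117]
0.09 [ 0.298  0.023 -0.001  0.132]
0.1 [ 0.331  0.029 -0.001  0.147]
0.11 [ 0.363  0.036 -0.001  0.162]
0.12 [ 0.396  0.044 -0.001  0.176]
0.13 [ 0.428  0.052 -0.001  0.191]
0.14 [ 0.46   0.062 -0.001  0.206]
```

Request:
carry_out(
  steps="0.025 0 0 0 0 0.011;0.05 0 0 0 0 0.022;0.075 0 0 0 0 0.033;0.1 0.001 0 0 0 0.044;0.125 0.002 0 0 0 0.055;0.15 0.004 0 0 0 0.066;0.175 0.006 0 0 0 0.077;0.2 0.008 0 0 0 0.088",
)

```text
clock: 5.8
eef_pos: [0.6319, -0.0547, 0.1878]
ee_rot: [0.632, 0.775, 0.0, -0.0]
force: [0.2, -0.4, -0.5]
grip_width: 0.272
grasp_force: 0.1
```

Run:
```python
from wl import *
q,s,R,w=wl("pics/f.png"); arc(q,s,R,step=.005,N=12)
```

```text
Traceback (most recent call last):
  File "wl.py", line 13, in wl
    a=np.polyfit(rows,L,1);b=np.polyfit(rows,Rr,1);c=np.polyfit(cols,T,1)
                                                     ~~~~~~~~~~^^^^^^^^^^
TypeError: expected non-empty vector for x
```

Run:
```python
from h import *
from rig import viewer
w=viewer.capture("wrist");cv2.imwrite("pics/f.png",w["frame"])
import pickle;pickle.dump(w,open("w.pkl","wb"))
```

```text
(no output)
```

View pics/f.png

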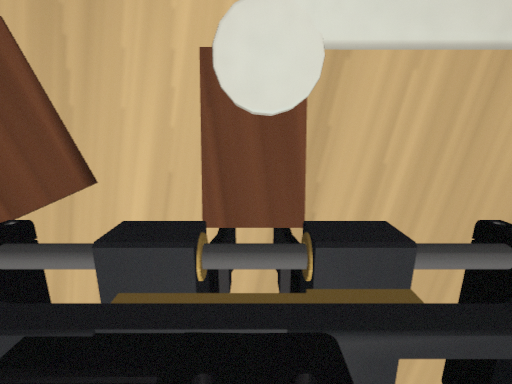

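The wedge is square on the fingers (cols 201–306, thin edge row 47). Its tip is under the lug, a disc centred near (268,56). I'll refine the foot from the lug circle.

```bash
cat > lug.py <<'E'
from h import *
from rig import status,viewer
from scipy.optimize import least_squares
def lug(w):
    f=w["frame"].astype(int)
    m=((f.min(2)>130)&(f.max(2)-f.min(2)<35)).astype(np.uint8)
    m=cv2.morphologyEx(m,cv2.MORPH_OPEN,np.ones((5,5)))
    P=[]
    for c in range(222,312,3):
        y=np.nonzero(m[:200,c])[0]
        if len(y):P.append((c,y.max()+.5))
    for r in range(25,100,3):
        x=np.nonzero(m[r,180:330])[0]
        if len(x):P.append((x.min()+179.5,r))
    G=np.array([unproj(w,p,.044)[:2] for p in P])
    o=least_squares(lambda v:np.hypot(G[:,0]-v[0],G[:,1]-v[1])-v[2],[.6165,.0443,.024],loss="soft_l1",f_scale=.0005)
    return o.x,np.median(np.abs(o.fun))
def report(w):
    x,e=lug(w);s=status.get_state();R=Ro.from_quat(s["ee_rot"]);v=R.inv().apply(np.r_[x[:2],.05]-s["eef_pos"])[:2]*1e3
    print("lug",np.round(x,4),e,"in tool xy mm",np.round(v,1),"tcp",np.round(s["eef_pos"],4),"F",np.round(s["force"],2),round(float(s["clock"]),2),"Ftool",np.round(R.inv().apply(s["force"]),2))
    return x,s,R
E
python3 - <<'E'
import pickle
from lug import *
w=pickle.load(open("w.pkl","rb")); x,s,R=report(w)
print("foot px",proj(w,[[*x[:2],.044]]),"wedge edges y in tool (mm)")
for u,z in(((200.5,60),.0038),((201.5,190),.015),((306,190),.015),((203,47),.002)):
    print(u,np.round(R.inv().apply(unproj(w,u,z)-s["eef_pos"])*1e3,1))
E
```

```text
lug [0.6178 0.0427 0.023 ] 0.0001354211202374729 in tool xy mm [97.   5.9] tcp [ 0.6319 -0.0536  0.1877] F [-0.1   0.91  0.38] 5.9 Ftool [ 0.91  0.08 -0.38]
foot px [[267.74264059  56.57202707]] wedge edges y in tool (mm)
(200.5, 60) [104.5 -29.4 184. ]
(201.5, 190) [ 33.5 -30.3 172.7]
(306, 190) [ 33.3  30.  172.7]
(203, 47) [111.5 -28.  185.8]
```

Request:
carry_out(
  steps="0.012 0 0 0 0 0.006;0.024 0 0 0 0 0.012;0.036 0 0 0 0 0.018;0.048 0 0 0 0 0.025;0.06 0 0 0 0 0.032;0.072 0 0 0 0 0.04;0.08 0 0 0 0 0.045;0.08 0 0 0 0 0.045",
)

```text
clock: 6.7
eef_pos: [0.6271, -0.0313, 0.1878]
ee_rot: [0.658, 0.753, 0.0, -0.0]
force: [-0.5, 0.4, 0.8]
grip_width: 0.278
grasp_force: 0.0
```

Run:
```python
from lug import *
w=viewer.capture("wrist");x,s,R=report(w)
F=[]
for i in range(3):
    viewer.capture("wrist");s=status.get_state();F.append(Ro.from_quat(s["ee_rot"]).inv().apply(s["force"]))
print(np.round(F,2))
```

```text
lug [0.6181 0.0441 0.0236] 0.00031929745135073073 in tool xy mm [76.2  1.2] tcp [ 0.6272 -0.0316  0.1878] F [-0.29 -0.62 -0.26] 6.75 Ftool [-0.57 -0.37  0.26]
[[-0.49  0.88 -0.3 ]
 [ 0.17  0.39  0.72]
 [ 0.42 -0.41  0.03]]
```

Request:
carry_out(
  steps="0.004 0 0 0 0 0.001;0.008 0 0 0 0 0.002;0.012 0 0 0 0 0.003;0.016 0 0 0 0 0.004;0.02 0 0 0 0 0.005;0.024 0 0 0 0 0.006;0.027 0 0 0 0 0.007;0.027 0 0 0 0 0.007",
)

```text
clock: 7.7
eef_pos: [0.626, -0.0247, 0.1878]
ee_rot: [0.663, 0.749, -0.0, 0.0]
force: [0.1, -3.1, -0.2]
grip_width: 0.271
grasp_force: 1.8
```

```bash
cat > f.py <<'E'
from lug import *
w=viewer.capture("wrist");x,s,R=report(w)
F=[]
for i in range(6):
    viewer.capture("wrist");s=status.get_state();F.append(Ro.from_quat(s["ee_rot"]).inv().apply(s["force"]))
print(np.round(np.mean(F,0),2),np.round(np.std(F,0),2))
E
python3 f.py
```

```text
lug [0.6179 0.0452 0.0245] 0.0006506192244533186 in tool xy mm [70.5  0.4] tcp [ 0.6261 -0.0247  0.1879] F [-0.07 -3.53 -0.59] 7.75 Ftool [-3.49 -0.5   0.59]
[-4.05 -0.33  0.08] [0.24 0.35 0.33]
```

Request:
carry_out(
  steps="0.001 0 0 0 0 0;0.002 0 0 0 0 0;0.003 0 0 0 0 0;0.004 0 0 0 0 0;0.005 0 0 0 0 0;0.006 0 0 0 0 0;0.007 0 0 0 0 0;0.007 0 0 0 0 0",
)

```text
clock: 8.85
eef_pos: [0.6259, -0.0229, 0.1879]
ee_rot: [0.663, 0.749, -0.0, 0.001]
force: [0.3, -7.2, -0.3]
grip_width: 0.276
grasp_force: 3.3
```

```bash
python3 f.py
```

```text
lug [0.6176 0.0459 0.025 ] 0.0009153127388335375 in tool xy mm [69.6  0.1] tcp [ 0.6259 -0.023   0.1879] F [ 0.86 -6.94 -1.6 ] 8.9 Ftool [-6.99  0.01  1.62]
[-6.78 -0.33  0.92] [0.43 0.36 0.49]
```

Request:
carry_out(
  steps="-0.02 0 0 0 0 0;-0.05 0 0 0 0 0;-0.08 0 0 0 0 0;-0.11 0 0 0 0 0;-0.12 0 -0.05 0 0 0;-0.12 0 -0.15 0 0 0;-0.12 0 -0.25 0 0 0;-0.12 0 -0.3 0 0 0",
)

```text
clock: 10.0
eef_pos: [0.6311, -0.058, 0.2815]
ee_rot: [0.663, 0.749, 0.002, 0.002]
force: [0.9, 0.6, 0.1]
grip_width: 0.278
grasp_force: 0.0
```

Run:
```python
from lug import *
t=viewer.capture("top");w=viewer.capture("wrist");c=viewer.capture("scene")
cv2.imwrite("pics/g.png",np.hstack([cv2.resize(t["frame"][60:220,100:280],None,fx=2,fy=2),cv2.resize(c["frame"][140:300,240:420],None,fx=2,fy=2)]))
cv2.imwrite("pics/h.png",w["frame"])
s=status.get_state();print(s["eef_pos"],s["force"])
print("lug px wrist",proj(w,[[.6175,.044,.044]]),"top",proj(t,[[.6175,.044,.044]]))
```

```text
[ 0.63038136 -0.05745407  0.27885617] [ 0.41320696 -0.75621923 -0.79400212]
lug px wrist [[249.51021206  78.53181736]] top [[214.72269028 176.80273826]]
```

View pics/g.png

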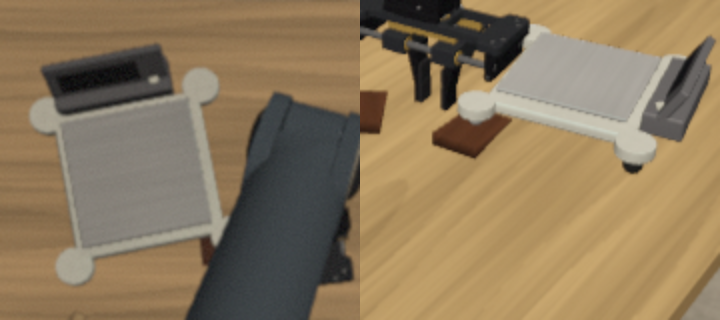

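View pics/h.png

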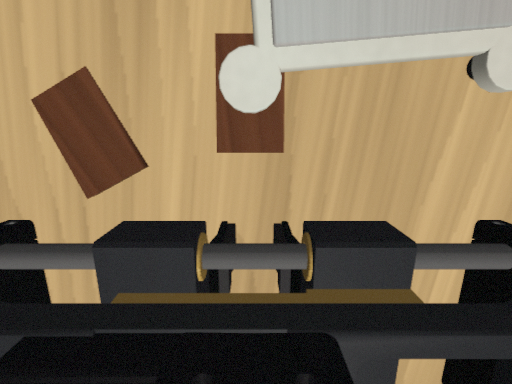

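Run:
```python
from lug import *
w=viewer.capture("wrist");s=status.get_state();R=Ro.from_quat(s["ee_rot"])
T=lambda u,z:np.round(R.inv().apply(unproj(w,u,z)-s["eef_pos"])[:2]*1e3,1)
print("thin L",T((215.5,33.5),.002),"heel L,R",T((217,152.5),.018),T((284,152.5),.018),"lug",T((249.7,79),.044), unproj(w,(249.7,79),.044))
for z in(.28,.24): print(rel(s["eef_pos"],R,[.617,.043,z],1.692))
```

```text
thin L [144.1 -31.2] heel L,R [ 45.9 -31.3] [45.8 27.6] lug [101.8  -1.9] [0.61534591 0.0436486  0.044     ]
[ 0.337 -0.002 -0.008 -0.    -0.     0.001]
[ 0.337 -0.002  0.125 -0.    -0.     0.001]
```

Request:
carry_out(
  steps="0.06 0 -0.01 0 0 0;0.14 0 -0.01 0 0 0;0.22 0 -0.01 0 0 0;0.3 0 -0.01 0 0 0;0.337 -0.002 0.01 0 0 0;0.337 -0.002 0.06 0 0 0;0.337 -0.002 0.1 0 0 0;0.337 -0.002 0.125 0 0 0",
  claw=-1,
)

```text
clock: 11.0
eef_pos: [0.6167, 0.041, 0.2379]
ee_rot: [0.663, 0.748, -0.002, -0.001]
force: [-0.6, -0.9, -0.3]
grip_width: 0.005
grasp_force: 0.0
```

Request:
carry_out(
  steps="0 0 0 0 0 0;0 0 0 0 0 0;0 0 0.01 0 0 0;0 0 0.02 0 0 0;0 0 0.03 0 0 0;0 0 0.035 0 0 0;0 0 0.04 0 0 0;0 0 0.04 0 0 0",
)

```text
clock: 11.8
eef_pos: [0.6172, 0.0428, 0.2281]
ee_rot: [0.662, 0.749, -0.0, -0.0]
force: [-0.7, 0.6, 0.2]
grip_width: 0.001
grasp_force: 0.0
```

Request:
carry_out(
  steps="0 0 0.002 0 0 0;0 0 0.004 0 0 0;0 0 0.006 0 0 0;0 0 0.008 0 0 0;0 0 0.01 0 0 0;0 0 0.012 0 0 0;0 0 0.013 0 0 0;0 0 0.013 0 0 0",
)

```text
clock: 12.6
eef_pos: [0.6174, 0.0426, 0.2261]
ee_rot: [0.663, 0.749, 0.0, -0.0]
force: [-4.0, -0.9, 10.6]
grip_width: 0.004
grasp_force: 5.7
```

Request:
carry_out(
  steps="0 0 0.001 0 0 0;0 0 0.002 0 0 0;0 0 0.002 0 0 0;0 0 0.002 0 0 0;0 0 0.002 0 0 0;0 0 0.002 0 0 0;0 0 0.002 0 0 0;0 0 0.002 0 0 0",
)

```text
clock: 13.4
eef_pos: [0.6174, 0.0425, 0.226]
ee_rot: [0.663, 0.749, 0.0, -0.0]
force: [-6.2, 0.5, 14.4]
grip_width: 0.007
grasp_force: 7.4
```

Lug height is steady at 44 mm under 14 N, with no sinking. I'll lift off straight up and back away.

Request:
carry_out(
  steps="0 0 -0.01 0 0 0;0 0 -0.02 0 0 0;0 0 -0.05 0 0 0;0 0 -0.15 0 0 0;-0.05 0 -0.25 0 0 0;-0.15 0 -0.35 0 0 0;-0.28 0 -0.4 0 0 0;-0.34 0 -0.4 0 0 0",
)

```text
clock: 14.2
eef_pos: [0.6304, -0.063, 0.3476]
ee_rot: [0.664, 0.748, 0.001, 0.003]
force: [-0.8, -0.0, 0.2]
grip_width: 0.005
grasp_force: 0.0
```

Run:
```python
from lug import *
for i in range(4): viewer.capture("top")
t=viewer.capture("top");w=viewer.capture("wrist");c=viewer.capture("scene")
cv2.imwrite("pics/i.png",np.hstack([cv2.resize(w["frame"],(400,300)),cv2.resize(c["frame"][140:290,240:440],(400,300))]))
s=status.get_state();print(s["eef_pos"],s["force"],s["qvel"].round(3),s["clock"])
print("lug px wrist",proj(w,[[.6165,.0440,.044]])*400/512)
# other lugs in top picture versus start
import pickle;a=pickle.load(open("top.pkl","rb"))["frame"][85:210,112:206];b=t["frame"][85:210,112:206]
print("scale shift px",cv2.phaseCorrelate(np.float32(cv2.cvtColor(a,6)),np.float32(cv2.cvtColor(b,6))))
```

```text
[ 0.62975942 -0.05642259  0.34315946] [ 0.78940206  0.42232158 -0.7377983 ] [-0.002  0.002  0.005 -0.     0.002 -0.001  0.003] 14.55
lug px wrist [[198.16878452  71.22054896]]
scale shift px ((-0.10456101079263647, 0.49775379189276237), 0.8177963383992513)
```

View pics/i.png

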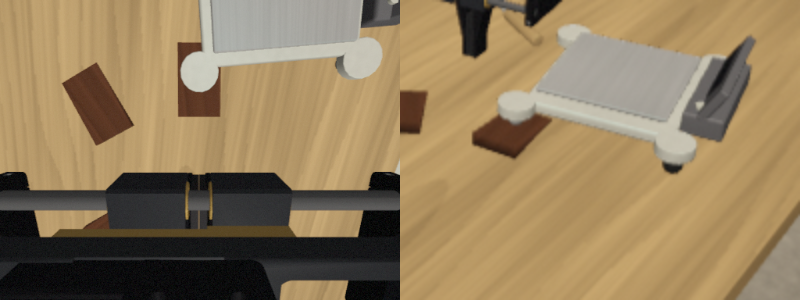

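The wedge is still centred under the lug (wrist crop at about (199,72)). The scale hasn't moved to within about a millimetre, and the hand is clear.

```bash
python3 -c "
from rig import order
print(order.finish_job())"
```

```text
the job is handed in; nothing more can be done
None
```

I pushed the wedge in under the short foot until it was snug (about 7 N). The corner lug did not sink when pressed with about 14 N. The hand is clear, the scale stayed in place to within about 1 mm, and the job was handed in at about 15 s with no verdict returned.

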